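# Deburr a bracket plate with two forward file strokes

### The arm

A 7-joint arm with a two-finger parallel gripper is mounted at the origin on the work surface. World frame = base frame: x ahead of the robot, y to its left, z up, the work surface at z = 0. Lengths are in m, angles in rad, forces in N, time in s.
With the tool pointing down it reaches from about 0.425 to 0.925 m from the base axis. Payload 6.8 kg.
Tool frame: the origin (TCP) lies between the finger pads; the fingertips stand r.tcp_to_tips ahead of it and the grasp point (between the pads) lies 3 mm ahead of it (r.tcp_to_tips is the distance from the TCP to the fingertips, in m); z points along the fingers, y is the line along which they close (so a half turn about z gives the same grasp; the last joint's range is limited). The gripper opens to 85 mm and grips with 20 to 120 N. Pads are 22 mm wide; open, the fingers measure 114 mm over their backs; the gripper's body (76 mm by 85 mm) begins 54 mm behind the grasp point. The pads swing forward as they close: fully open they stand 13 mm farther back than shut.
Start: joints at [1.054, 0.477, 0.022, 1.555, -0.011, 1.109, -0.083], TCP at [0.268, -0.619, 0.253] pointing down, gripper open.
Joint ranges: [-2.96, 2.96], [-0.34, 2.1], [-1.41, 1.46], [0.24, 2.44], [-1.37, 4.51], [0.17, 1.92], [-2.96, 2.96]. Speed limits (rad/s): [2.39, 2.39, 3.14, 3.14, 3.14, 3.14, 3.14].

### API

Orientations are given as a rotation vector (axis times angle).
In Python, from bench import r gives the robot as it stands. The module is installed in compiled form; this text tells all that it offers.
- The arm moves only by the tool step_arm, never from a script. Its argument "moves" is a list of rows, each an object of numbers: "rx", "ry", "rz": the turn, a rotation vector about the tool's x, y, z in degrees; "dx", "dy", "dz": the shift along the tool's x, y, z in mm; "gripper": the opening, from -1 (shut) to 1 (fully open). In form: [{"rx": .., "ry": .., "rz": .., "dx": .., "dy": .., "dz": .., "gripper": ..}, ...]. A call has 1 to 20 rows; each row shifts and turns the commanded pose from where the row before left it, along the tool's axes as they then stand; what a row does not reach is not made up. A row lasts 1/8 s, in which the tool goes at most 62.5 mm and 10.7 degrees, less where a joint would pass 70% of its speed; a pose out of reach is approached as far as the arm can. A call is refused whole if a number of a shift passes 62.5 or a number of a turn 10.7, either way. A call with a gripper value outside its range is refused whole. The fingers move at their own pace and stop on an object; "grip_force" is the grip in N (left out, the last holds). Time passes only in rows, so rows that do not move let the fingers close. It gives the time, the measured TCP pose, the force, the opening and the grip force at its end, in the units of the state.
- r.get_obs(): the state, without advancing time (a new reading comes with each control period).
- r.grab_frame(name): name is "side" or "top"; returns the picture (480x640x3 uint8, blue, green, red); there is no depth.
- r.camera_info(name): a dict with "mtx" (3x3 intrinsics, pixels), "rvec" (rotation vector, rad) and "tvec" (3), from world to camera coordinates, as OpenCV has them. Camera axes: x right, y down, z forward; pixel columns grow to the right and rows downward; lengths in m; the calibration is good to about 2 mm. A picture is of the moment at which its call begins. camera_info takes no time and is no camera call.
- r.hand_in(): hands the job in; it is judged then, once.
The state is a dict: "clock": time; "joints": joint angles; "qvel": joint speeds; "tau": joint torques, N m; "tcp_pos": TCP position; "orientation": TCP orientation; "contact_force": force on the tool from outside, world axes, zero at the start; "moment": the same for the moment, N m; "grip_width": finger opening in m; "gripper_force": force on a finger pad.
Only numpy, scipy, OpenCV 4.12 (cv2) and the standard library are available. Lean on these libraries where they do the work, as an engineer would, in place of code of your own. Each camera call takes 0.05 s, during which the arm holds its last target. There are 200 camera calls.

### The job

Take the blue-gripped file from the pink mat and file the burr on the top edge of the clamped aluminium plate, not the green circuit board: two firm forward strokes, square across the edge, nose leading away from the robot, each bearing on the edge from the front part of the blade to its rear part. Lift the file clear of the plate on each return and never drag it backwards on the edge. Then lay it gently flat on the middle of the pink mat.

Things in the scene. Friction and masses are not known exactly. Their poses are not given: they have to be found in the camera images.
- file: Steel file, 0.25 kg, nose roughly away from the robot. Flat blade 160 x 30 x 6 mm; round nose to 95 mm ahead of the middle, orange heel cap to 86 mm behind. Blue grip bar over its middle: 100 mm long, 20 wide, 22 high, centre 41 mm above the underside, 24 mm gap below it, on posts 36 mm fore and aft. Origin: centre of the underside; x to the nose, z up. Lies on the mat.
- plate: Aluminium plate, 80 mm wide, 4 thick, upright in a fixed yellow holder, left or right. Copper-coloured burr on the middle 32 mm of its top edge. Origin: middle of that edge, 110 mm above the bench, jaw tops 30 mm lower. y along the edge, x level across it: forward, away from the robot. Sprung: after 1.3 N it sinks 1.25 mm per N, at most 12 mm; lower the file 5-6 mm past touch for 5 N.
- drift (a joint): How far the plate and jaws are dragged along the plate's x, in m: 0 at rest, positive forward, negative backward. Spring 0.6 N per mm, travel 10 mm each way. A file pressed with 5 N and pushed forward drags it about 4 mm, then slides; it springs back when the file lifts.
- board: Green circuit board with black chips, 80 mm wide, 3 thick, upright in the other, identical yellow holder. Origin: middle of its top edge, 110 mm above the bench; y along the edge. The file must not touch it.
- mat: Pink mat fixed to the bench, 220 x 120 mm, 4 mm thick, near the middle. Origin: centre of its underside on the bench; x along its length; its top face is 4 mm above the origin.
Mind the look-alikes: they are no part of the job. What is meant by the file is not yellow, and is the larger of those in its own colour. Leave any purple look-alike of the part that bears plate alone.

How it is judged:
On the way, in this order (a step that is already met when the one before it is completed fails the run):
1. first stroke begins: file level and square across the burr (within 17 degrees and 20 mm), nose forward, pressed on the plate with over 1 N, the edge 20 mm or more ahead of the file's middle (x of plate in the frame of file above 0.02 m and x of file in the frame of plate below -0.015 m and angle between the x axis of file and the x axis of plate, either way round below 0.3 rad and angle between the z axis of file and the z axis of plate, either way round below 0.2 rad and y of plate in the frame of file between -0.02 and 0.02 m and contact force between file and plate above 1 N), for 0.05 s.
2. first stroke half way: still pressed, the edge within 10 mm of the file's middle, the plate dragged forward 1.5 mm or more (x of plate in the frame of file between -0.01 and 0.01 m and angle between the x axis of file and the x axis of plate, either way round below 0.3 rad and angle between the z axis of file and the z axis of plate, either way round below 0.2 rad and y of plate in the frame of file between -0.02 and 0.02 m and contact force between file and plate above 1 N and value of joint drift above 0.0015 m), for 0.02 s.
3. first stroke ends: still pressed, the edge 20 mm or more behind the file's middle, the plate still dragged forward 1.5 mm or more (x of plate in the frame of file below -0.02 m and x of file in the frame of plate above 0.015 m and angle between the x axis of file and the x axis of plate, either way round below 0.3 rad and angle between the z axis of file and the z axis of plate, either way round below 0.2 rad and y of plate in the frame of file between -0.02 and 0.02 m and contact force between file and plate above 1 N and value of joint drift above 0.0015 m), for 0.02 s.
4. the file is carried back clear of the plate: its underside 5 mm or more above the edge, with the edge again 20 mm or more ahead of its middle (x of plate in the frame of file above 0.02 m and x of file in the frame of plate below -0.015 m and z of plate in the frame of file below -0.005 m and contact force between file and plate below 0.1 N), for 0.05 s.
5. second stroke begins: file level and square across the burr (within 17 degrees and 20 mm), nose forward, pressed on the plate with over 1 N, the edge 20 mm or more ahead of the file's middle (all of step 1), for 0.05 s.
6. second stroke half way: still pressed, the edge within 10 mm of the file's middle, the plate dragged forward 1.5 mm or more (all of step 2), for 0.02 s.
7. second stroke ends: still pressed, the edge 20 mm or more behind the file's middle, the plate still dragged forward 1.5 mm or more (all of step 3), for 0.02 s.
At the end, for the whole second after the job is handed in: The file rests flat (within 7 degrees, right way up) on the pink mat, its middle within 60 mm lengthwise and 45 mm crosswise of the mat's centre, released and still; the two strokes have been made (x of file in the frame of mat between -0.06 and 0.06 m and y of file in the frame of mat between -0.045 and 0.045 m and z of file in the frame of mat between 0 and 0.009 m and angle between file's own z axis and vertical below 0.12 rad and linear speed of file below 0.02 m/s and contact force between file and mat above 0.5 N); the robot touches nothing.
It fails at once if the plate is dragged backwards more than 2.5 mm (the file pulled back while pressed on it) (value of joint drift below -0.0025 m).
It fails at once if the file touches the green circuit board (contact force between file and board above 0.5 N).
It fails at once if the file is dropped or thrown down: faster than 0.5 m/s within 20 mm of the mat (z of file in the frame of mat below 0.024 m and linear speed of file above 0.5 m/s).
It also fails if it takes over 53 s, if anything falls off the work surface, if the arm or the gripper's body presses on something with over 40 N, if the wrist force passes 120 N, or if a joint passes its speed limit or range.

## Working session

There is one attempt and no reset: what is moved stays moved. The work goes in short steps, Python scripts to look and compute and a tool call to move; the robot and the scene stay as the last step left them, time stands still between calls to the robot, and variables do not carry over. Pictures are saved under pics/ and viewed, at most 10 in all, crops included, and the job is handed in when it is done.

Besides the shell and the picture viewer there is one more tool, called after "Emit:" as name(argument=value, ...) on one line, values as JSON. step_arm: Moves the arm, as the interface text tells. Its arguments: {"type":"object","properties":{"moves":{"type":"array","items":{"type":"object","properties":{"rx":{"type":"number"},"ry":{"type":"number"},"rz":{"type":"number"},"dx":{"type":"number"},"dy":{"type":"number"},"dz":{"type":"number"},"gripper":{"type":"number"}}}},"grip_force":{"type":"number"}},"required":["moves"]}

```bash
mkdir -p pics
cat > h.py <<'E'
import numpy as np, cv2
from bench import r
def cam(n):
    c=r.camera_info(n); K=np.array(c["mtx"],float); R=cv2.Rodrigues(np.array(c["rvec"],float))[0]; t=np.array(c["tvec"],float).ravel(); return K,R,t
def ray(n,uv):
    K,R,t=cam(n); d=R.T@np.linalg.solve(K,[uv[0],uv[1],1.]); return -R.T@t,d
def onz(n,uv,z):
    o,d=ray(n,uv); return o+d*(z-o[2])/d[2]
def tri(a,b):
    (o,d),(p,e)=ray("top",a),ray("side",b)
    s=np.linalg.lstsq(np.c_[d,-e],p-o,rcond=None)[0]; x,y=o+s[0]*d,p+s[1]*e
    return (x+y)/2,np.linalg.norm(x-y)
def proj(n,P):
    K,R,t=cam(n); q=K@(R@np.array(P,float)+t); return q[:2]/q[2]
E
python3 - <<'E'
from h import *
for n in("top","side"):
    cv2.imwrite(f"pics/{n}0.png",r.grab_frame(n)); o,_=ray(n,(320,240)); print(n,o,onz(n,(320,240),0))
print(r.get_obs(),r.tcp_to_tips)
E
```

```text
top [ 0.44800194 -0.04434837  1.29348561] [ 0.62905097 -0.02892782  0.        ]
side [0.45385589 0.56333714 0.78351367] [ 0.61313781 -0.10356794  0.        ]
{'clock': 0.1, 'joints': array([ 1.05388848,  0.47771476,  0.02232578,  1.55632833, -0.01152561,
        1.10924654, -0.08307153]), 'qvel': array([-0.00033833, -0.00311192, -0.00039376, -0.00330506,  0.00069896,
       -0.00092057,  0.00218894]), 'tau': array([ 4.77518290e-03, -5.97758460e+01,  1.61363672e+00, -2.81951934e+01,
        1.28347718e-02,  5.06730750e-03, -2.28495657e-05]), 'tcp_pos': array([ 0.2681461 , -0.61893991,  0.25243458]), 'orientation': array([-3.07468823e+00, -6.37463811e-01,  6.26400359e-04]), 'contact_force': array([0.00247343, 0.40074885, 0.74711299]), 'moment': array([-0.02275419, -0.02052158, -0.01158206]), 'gripper_force': 0.0, 'grip_width': 0.0852968864906323} 0.022
```

View pics/top0.png

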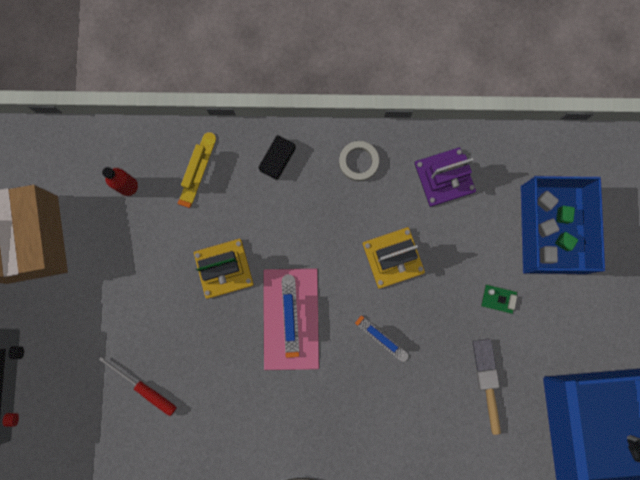

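View pics/side0.png

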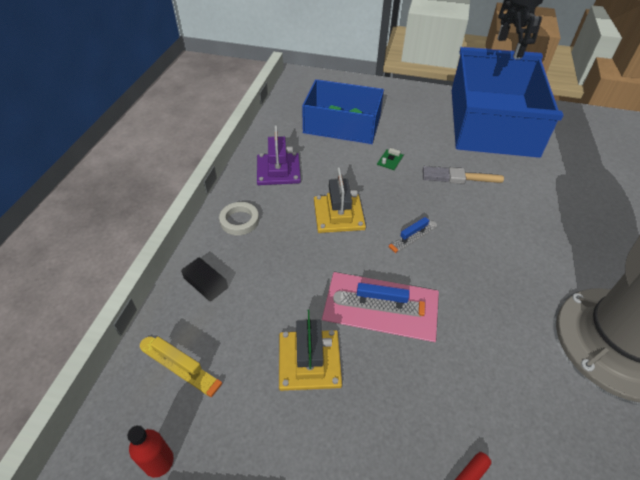

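The top view shows the file on the mat at about (290,317), nose up (+x). The aluminium plate is in the right holder at (397,254) and the board in the left one at (218,265). The small blue file at (382,338) and the purple holder at (446,177) are look-alikes. Next I measure with masks.

Run:
```python
from h import *
T,S=cv2.imread("pics/top0.png"),cv2.imread("pics/side0.png")
def m(im,lo,hi,box,name):
    x0,y0,x1,y1=box; h=cv2.cvtColor(im,cv2.COLOR_BGR2HSV); k=cv2.inRange(h,np.array(lo),np.array(hi)); z=np.zeros_like(k); z[y0:y1,x0:x1]=k[y0:y1,x0:x1]
    c=max(cv2.findContours(z,cv2.RETR_EXTERNAL,cv2.CHAIN_APPROX_NONE)[0],key=cv2.contourArea)
    q=cv2.minAreaRect(c); print(name,cv2.contourArea(c),q); return c,cv2.boxPoints(q),np.array(q[0])
bl=([100,120,60],[130,255,255])
_,bt,ct=m(T,*bl,(260,265,320,370),"gripT"); _,bs,cs=m(S,*bl,(330,270,440,330),"gripS")
print(tri(ct,cs)); print(onz("top",ct,.056))
for p in bt: print("grip corner",onz("top",p,.056))
orr=([5,130,120],[18,255,255])
_,b,c1=m(T,*orr,(260,340,320,370),"heelT"); _,b,c2=m(S,*orr,(400,290,440,320),"heelS"); print(tri(c1,c2),onz("top",c1,.01))
pk=([150,60,120],[179,255,255])
c,b,cc=m(T,*pk,(250,255,330,380),"mat"); 
for p in b: print(onz("top",p,.004))
print("matc",onz("top",cc,.004))
ye=([20,150,120],[32,255,255])
c,b,cc=m(T,*ye,(355,220,435,295),"plateholder")
for p in b: print(onz("top",p,.012))
print(onz("top",cc,.012))
A=cv2.resize(T[220:295,355:435],None,fx=5,fy=5,interpolation=cv2.INTER_CUBIC);B=cv2.resize(S[160:235,305:385],None,fx=5,fy=5,interpolation=cv2.INTER_CUBIC)
cv2.imwrite("pics/z.png",np.hstack([A,B]))
```

```text
gripT 354.0 ((288.71209716796875, 317.1051940917969), (46.2142333984375, 8.808302879333496), 86.633544921875)
gripS 612.5 ((382.6700134277344, 292.8100280761719), (51.33595275878906, 13.576448440551758), 8.130102157592773)
(array([0.45510987, 0.03449284, 0.04438495]), np.float64(0.001488293083762415))
[0.455781   0.03375469 0.056     ]
grip corner [0.50364214 0.04710028 0.056     ]
grip corner [0.50503794 0.02845214 0.056     ]
grip corner [0.40839855 0.02054257 0.056     ]
grip corner [0.40701506 0.03900438 0.056     ]
heelT 49.5 ((292.0, 354.5), (5.0, 12.0), 90.0)
heelS 66.0 ((421.5, 308.0), (14.0, 5.0), 90.0)
(array([0.37530093, 0.02754217, 0.01174533]), np.float64(0.0006534942968488443)) [0.37552904 0.0276191  0.01      ]
mat 3637.5 ((290.31536865234375, 318.7635498046875), (100.97491455078125, 54.08128356933594), 89.16968536376953)
[0.56212323 0.09779149 0.004     ]
[ 0.56576263 -0.02250369  0.004     ]
[ 0.34540441 -0.02951277  0.004     ]
[0.34170807 0.08817287 0.004     ]
matc [0.45254425 0.03342296 0.004     ]
plateholder 1020.5 ((392.75537109375, 257.43890380859375), (48.42865753173828, 48.40375900268555), 71.1139144897461)
[ 0.62350177 -0.12247193  0.012     ]
[ 0.6602769  -0.22413356  0.012     ]
[ 0.55849952 -0.258383    0.012     ]
[ 0.52237828 -0.15766537  0.012     ]
[ 0.59087843 -0.19068297  0.012     ]
```

View pics/z.png

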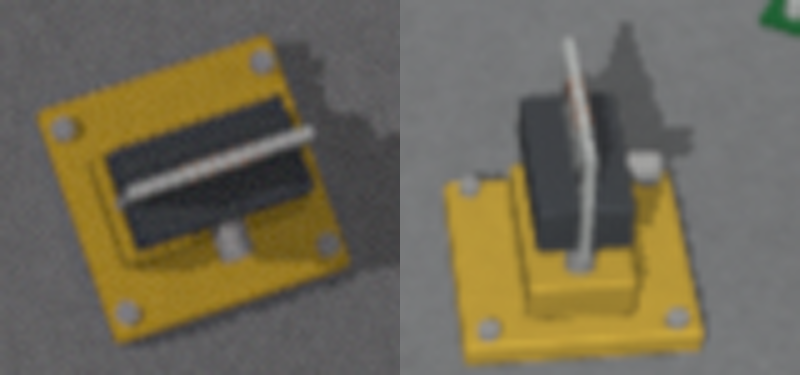

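Run:
```python
from h import *
L=tri((380,258.2),(343,191)); R_=tri((416.8,246.2),(339.2,168.2)); print(L,R_)
a,b=[onz("top",p,.11) for p in((380,258.2),(416.8,246.2))]; print("onz",a,b,(a+b)/2,np.linalg.norm(a-b)); d=a-b; print("yaw of plate x",np.degrees(np.arctan2(-d[0],d[1])))
b=onz("top",(355+210/5,220+163/5),.11);print("burr",b)
c=np.array([.3754+.086-.006,.0342])
o=r.get_obs(); R=cv2.Rodrigues(o["orientation"])[0]; print(R)
```

```text
(array([ 0.57718391, -0.15318399,  0.11329209]), np.float64(0.0008719847149647263)) (array([ 0.60286207, -0.22890458,  0.1088778 ]), np.float64(0.0022947332826230207))
onz [ 0.57798285 -0.15345905  0.11      ] [ 0.60386726 -0.22865327  0.11      ] [ 0.59092506 -0.19105616  0.11      ] 0.07952467147483877
yaw of plate x 18.995206352737366
burr [ 0.59004332 -0.18815654  0.11      ]
[[ 9.17574552e-01  3.97563143e-01 -6.98851546e-04]
 [ 3.97563749e-01 -9.17573480e-01  1.40549261e-03]
 [-8.24755857e-05 -1.56748229e-03 -9.99998768e-01]]
```

Emit:
step_arm(moves=[{"rz": 9.4}, {"rz": 9.3}, {"dx": 26.5, "dy": -37}, {"dx": 26.5, "dy": -37}, {"dx": 26.5, "dy": -37}, {"dx": 26.5, "dy": -37}, {"dx": 26.5, "dy": -37}, {"dx": 26.5, "dy": -37}, {"dx": 26.5, "dy": -37}, {"dx": 26.5, "dy": -37}, {"dx": 26.5, "dy": -37}, {"dy": -37}, {"dy": -37}, {"dy": -37}, {"dy": -37}, {"dy": -37}, {"dy": -37}, {"dy": -37}, {}], grip_force=110)

```text
invalid input at $.moves[0]: expected keys rx, ry, rz, dx, dy, dz, gripper
```

```bash
cat >> h.py <<'E'
def rel(P,yaw):
    "tool-axis shifts (mm), turn (deg) to reach TCP P with tool x at yaw"
    o=r.get_obs(); R=cv2.Rodrigues(o["orientation"])[0]; y=np.degrees(np.arctan2(R[1,0],R[0,0]))
    print("t",o["clock"],"tcp",o["tcp_pos"].round(4),"yaw",y.round(2),"tilt",R[:2,2].round(4),"F",o["contact_force"].round(2),"w",o["grip_width"])
    print("shift",(R.T@(np.array(P)-o["tcp_pos"])*1000).round(1),"rz",(y-yaw).round(2))
E
python3 -c "
from h import *
rel([.4555,.034,.048],4.7)"
```

```text
t 0.1 tcp [ 0.2681 -0.6189  0.2524] yaw 23.43 tilt [-0.0007  0.0014] F [0.   0.4  0.75] w 0.0852968864906323
shift [ 431.5 -524.3  205.2] rz 18.73
```

All keys are required in each row.

Emit:
step_arm(moves=[{"rx": 0, "ry": 0, "rz": 9.4, "dx": 0, "dy": 0, "dz": 0, "gripper": 1}, {"rx": 0, "ry": 0, "rz": 9.3, "dx": 0, "dy": 0, "dz": 0, "gripper": 1}, {"rx": 0, "ry": 0, "rz": 0, "dx": 26.5, "dy": -37, "dz": 0, "gripper": 1}, {"rx": 0, "ry": 0, "rz": 0, "dx": 26.5, "dy": -37, "dz": 0, "gripper": 1}, {"rx": 0, "ry": 0, "rz": 0, "dx": 26.5, "dy": -37, "dz": 0, "gripper": 1}, {"rx": 0, "ry": 0, "rz": 0, "dx": 26.5, "dy": -37, "dz": 0, "gripper": 1}, {"rx": 0, "ry": 0, "rz": 0, "dx": 26.5, "dy": -37, "dz": 0, "gripper": 1}, {"rx": 0, "ry": 0, "rz": 0, "dx": 26.5, "dy": -37, "dz": 0, "gripper": 1}, {"rx": 0, "ry": 0, "rz": 0, "dx": 26.5, "dy": -37, "dz": 0, "gripper": 1}, {"rx": 0, "ry": 0, "rz": 0, "dx": 26.5, "dy": -37, "dz": 0, "gripper": 1}, {"rx": 0, "ry": 0, "rz": 0, "dx": 26.5, "dy": -37, "dz": 0, "gripper": 1}, {"rx": 0, "ry": 0, "rz": 0, "dx": 0, "dy": -37, "dz": 0, "gripper": 1}, {"rx": 0, "ry": 0, "rz": 0, "dx": 0, "dy": -37, "dz": 0, "gripper": 1}, {"rx": 0, "ry": 0, "rz": 0, "dx": 0, "dy": -37, "dz": 0, "gripper": 1}, {"rx": 0, "ry": 0, "rz": 0, "dx": 0, "dy": -37, "dz": 0, "gripper": 1}, {"rx": 0, "ry": 0, "rz": 0, "dx": 0, "dy": -37, "dz": 0, "gripper": 1}, {"rx": 0, "ry": 0, "rz": 0, "dx": 0, "dy": -37, "dz": 0, "gripper": 1}, {"rx": 0, "ry": 0, "rz": 0, "dx": 0, "dy": -37, "dz": 0, "gripper": 1}, {"rx": 0, "ry": 0, "rz": 0, "dx": 0, "dy": 0, "dz": 0, "gripper": 1}], grip_force=110)

```text
clock: 2.48
tcp_pos: [0.4569, -0.007, 0.2532]
orientation: [-3.138, -0.138, 0.0]
contact_force: [-0.4, -1.2, -0.4]
grip_width: 0.0851
gripper_force: 0.0
```

```bash
python3 -c "
from h import *
rel([.4555,.034,.048],4.7)"
```

```text
t 2.475 tcp [ 0.4569 -0.007   0.2532] yaw 5.02 tilt [-0.0003  0.0006] F [-0.39 -1.23 -0.44] w 0.08512822455577912
shift [  2.3 -40.8 205.2] rz 0.32
```

Emit:
step_arm(moves=[{"rx": 0, "ry": 0, "rz": 0, "dx": 2, "dy": -20.5, "dz": 0, "gripper": 1}, {"rx": 0, "ry": 0, "rz": 0, "dx": 0, "dy": -20.5, "dz": 20, "gripper": 1}, {"rx": 0, "ry": 0, "rz": 0, "dx": 0, "dy": 0, "dz": 35, "gripper": 1}, {"rx": 0, "ry": 0, "rz": 0, "dx": 0, "dy": 0, "dz": 35, "gripper": 1}, {"rx": 0, "ry": 0, "rz": 0, "dx": 0, "dy": 0, "dz": 30, "gripper": 1}, {"rx": 0, "ry": 0, "rz": 0, "dx": 0, "dy": 0, "dz": 25, "gripper": 1}, {"rx": 0, "ry": 0, "rz": 0, "dx": 0, "dy": 0, "dz": 20, "gripper": 1}, {"rx": 0, "ry": 0, "rz": 0, "dx": 0, "dy": 0, "dz": 15, "gripper": 1}, {"rx": 0, "ry": 0, "rz": 0, "dx": 0, "dy": 0, "dz": 15, "gripper": 1}, {"rx": 0, "ry": 0, "rz": 0, "dx": 0, "dy": 0, "dz": 10, "gripper": 1}, {"rx": 0, "ry": 0, "rz": 0, "dx": 0, "dy": 0, "dz": 0, "gripper": 1}, {"rx": 0, "ry": 0, "rz": 0, "dx": 0, "dy": 0, "dz": 0, "gripper": 1}])

```text
clock: 3.98
tcp_pos: [0.4562, 0.0313, 0.0486]
orientation: [-3.139, -0.13, -0.001]
contact_force: [0.3, -0.6, 0.5]
grip_width: 0.0852
gripper_force: 0.0
```

```bash
python3 -c "
from h import *
rel([.4555,.034,.048],4.7)
cv2.imwrite('pics/s1.png',r.grab_frame('side')[180:400,220:520])"
```

```text
t 3.975 tcp [0.4562 0.0313 0.0486] yaw 4.73 tilt [0.0006 0.0001] F [ 0.32 -0.57  0.48] w 0.08517066084281959
shift [-0.5 -2.7  0.6] rz 0.03
```

View pics/s1.png

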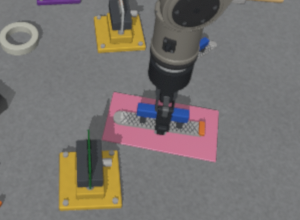

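The fingers straddle the blue bar at its middle, at about (165,112) in the crop. I'll shift by 2.7 mm, close and lift.

Emit:
step_arm(moves=[{"rx": 0, "ry": 0, "rz": 0, "dx": 0, "dy": -2.7, "dz": 0, "gripper": 1}, {"rx": 0, "ry": 0, "rz": 0, "dx": 0, "dy": 0, "dz": 0, "gripper": -1}, {"rx": 0, "ry": 0, "rz": 0, "dx": 0, "dy": 0, "dz": 0, "gripper": -1}, {"rx": 0, "ry": 0, "rz": 0, "dx": 0, "dy": 0, "dz": 0, "gripper": -1}, {"rx": 0, "ry": 0, "rz": 0, "dx": 0, "dy": 0, "dz": 0, "gripper": -1}, {"rx": 0, "ry": 0, "rz": 0, "dx": 0, "dy": 0, "dz": 0, "gripper": -1}, {"rx": 0, "ry": 0, "rz": 0, "dx": 0, "dy": 0, "dz": 0, "gripper": -1}, {"rx": 0, "ry": 0, "rz": 0, "dx": 0, "dy": 0, "dz": 0, "gripper": -1}], grip_force=110)

```text
clock: 5.03
tcp_pos: [0.4557, 0.034, 0.0486]
orientation: [-3.139, -0.129, -0.0]
contact_force: [-2.0, 0.3, 5.0]
grip_width: 0.0182
gripper_force: 108.0
```

```bash
python3 -c "
from h import *
rel([.4555,.034,.048],4.7);print(r.get_obs()['gripper_force'])"
```

```text
t 5.025 tcp [0.4557 0.034  0.0486] yaw 4.71 tilt [0.0002 0.    ] F [-2.02  0.35  4.95] w 0.018157631746797565
shift [-0.2 -0.   0.6] rz 0.01
107.98106074333191
```

Emit:
step_arm(moves=[{"rx": 0, "ry": 0, "rz": 0, "dx": 0, "dy": 0, "dz": -10, "gripper": -1}, {"rx": 0, "ry": 0, "rz": 0, "dx": 0, "dy": 0, "dz": -20, "gripper": -1}, {"rx": 0, "ry": 0, "rz": 0, "dx": 0, "dy": 0, "dz": -30, "gripper": -1}, {"rx": 0, "ry": 0, "rz": 0, "dx": 0, "dy": 0, "dz": -30, "gripper": -1}, {"rx": 0, "ry": 0, "rz": 0, "dx": 0, "dy": 0, "dz": -30, "gripper": -1}, {"rx": 0, "ry": 0, "rz": 0, "dx": 0, "dy": 0, "dz": -20, "gripper": -1}, {"rx": 0, "ry": 0, "rz": -5, "dx": 0, "dy": 0, "dz": 0, "gripper": -1}, {"rx": 0, "ry": 0, "rz": -5, "dx": 0, "dy": 0, "dz": 0, "gripper": -1}, {"rx": 0, "ry": 0, "rz": -4.3, "dx": 0, "dy": 0, "dz": 0, "gripper": -1}, {"rx": 0, "ry": 0, "rz": 0, "dx": 0, "dy": 0, "dz": 0, "gripper": -1}])

```text
clock: 6.28
tcp_pos: [0.4552, 0.0338, 0.1884]
orientation: [3.099, 0.518, -0.001]
contact_force: [0.4, 0.5, -3.8]
grip_width: 0.0181
gripper_force: 107.8
```

```bash
python3 -c "
from h import *
rel([.5485,-.2057,.189],19)"
```

```text
t 6.275 tcp [0.4552 0.0338 0.1884] yaw 18.98 tilt [-0.0006 -0.0001] F [ 0.39  0.47 -3.82] w 0.018102771234428897
shift [ 10.3 256.8  -0.7] rz -0.02
```

Emit:
step_arm(moves=[{"rx": 0, "ry": 0, "rz": 0, "dx": 1, "dy": 17, "dz": 0, "gripper": -1}, {"rx": 0, "ry": 0, "rz": 0, "dx": 1, "dy": 30, "dz": 0, "gripper": -1}, {"rx": 0, "ry": 0, "rz": 0, "dx": 1, "dy": 35, "dz": 0, "gripper": -1}, {"rx": 0, "ry": 0, "rz": 0, "dx": 1, "dy": 35, "dz": 0, "gripper": -1}, {"rx": 0, "ry": 0, "rz": 0, "dx": 1, "dy": 35, "dz": 0, "gripper": -1}, {"rx": 0, "ry": 0, "rz": 0, "dx": 1, "dy": 35, "dz": 0, "gripper": -1}, {"rx": 0, "ry": 0, "rz": 0, "dx": 1, "dy": 30, "dz": 0, "gripper": -1}, {"rx": 0, "ry": 0, "rz": 0, "dx": 1, "dy": 25, "dz": 0, "gripper": -1}, {"rx": 0, "ry": 0, "rz": 0, "dx": 2, "dy": 15, "dz": 0, "gripper": -1}, {"rx": 0, "ry": 0, "rz": 0, "dx": 0, "dy": 0, "dz": 0, "gripper": -1}, {"rx": 0, "ry": 0, "rz": 0, "dx": 0, "dy": 0, "dz": 0, "gripper": -1}])

```text
clock: 7.65
tcp_pos: [0.5486, -0.2047, 0.1881]
orientation: [-3.097, -0.52, 0.001]
contact_force: [0.1, 0.2, -2.1]
grip_width: 0.0187
gripper_force: 107.9
```

```bash
python3 -c "
from h import *
rel([.5485,-.2057,.1546],19)
a=r.grab_frame('side')[120:260,240:460];b=r.grab_frame('top')[170:310,300:520]
cv2.imwrite('pics/s2.png',cv2.resize(np.vstack([a,b]),None,fx=2,fy=2))"
```

```text
t 7.65 tcp [ 0.5486 -0.2047  0.1881] yaw 19.07 tilt [-0.0006  0.0008] F [ 0.07  0.22 -2.06] w 0.018692462141579953
shift [-0.4  1.  33.5] rz 0.07
```

View pics/s2.png

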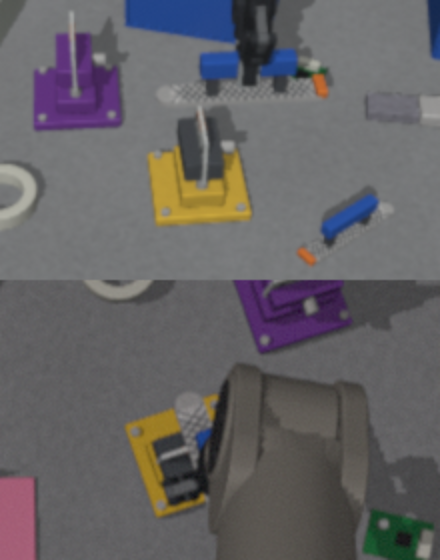

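The file hangs level with its nose (190,403 in the crop) over the plate edge, square to it. I'll lower to near touch.

Emit:
step_arm(moves=[{"rx": 0, "ry": 0, "rz": 0, "dx": 0, "dy": 1, "dz": 10, "gripper": -1}, {"rx": 0, "ry": 0, "rz": 0, "dx": 0, "dy": 0, "dz": 10, "gripper": -1}, {"rx": 0, "ry": 0, "rz": 0, "dx": 0, "dy": 0, "dz": 7, "gripper": -1}, {"rx": 0, "ry": 0, "rz": 0, "dx": 0, "dy": 0, "dz": 3, "gripper": -1}, {"rx": 0, "ry": 0, "rz": 0, "dx": 0, "dy": 0, "dz": 3, "gripper": -1}, {"rx": 0, "ry": 0, "rz": 0, "dx": 0, "dy": 0, "dz": 2, "gripper": -1}, {"rx": 0, "ry": 0, "rz": 0, "dx": 0, "dy": 0, "dz": 2, "gripper": -1}, {"rx": 0, "ry": 0, "rz": 0, "dx": 0, "dy": 0, "dz": 0, "gripper": -1}])

```text
clock: 8.75
tcp_pos: [0.5496, -0.2068, 0.1517]
orientation: [3.098, 0.519, 0.001]
contact_force: [0.3, 1.0, 1.3]
grip_width: 0.0182
gripper_force: 108.1
```

```bash
python3 -c "
from h import *
for i in range(3): rel([.5485,-.2057,.1495],19); r.grab_frame('top')
print(r.get_obs()['moment'])"
```

```text
t 8.75 tcp [ 0.5496 -0.2068  0.1517] yaw 19.02 tilt [ 0.0009 -0.0002] F [0.34 0.99 1.29] w 0.01822570761874972
shift [-0.7 -1.4  2.2] rz 0.02
t 8.8 tcp [ 0.5496 -0.2067  0.1517] yaw 19.02 tilt [ 0.0009 -0.0002] F [-0.52 -0.67 -0.16] w 0.018150072527064815
shift [-0.7 -1.3  2.2] rz 0.02
t 8.85 tcp [ 0.5496 -0.2067  0.1517] yaw 19.02 tilt [ 0.0009 -0.0002] F [0.81 0.59 0.42] w 0.018368383643029576
shift [-0.7 -1.3  2.2] rz 0.02
[ 0.07555457 -0.10983358 -0.0033494 ]
```

Emit:
step_arm(moves=[{"rx": 0, "ry": 0, "rz": 0, "dx": 0, "dy": -1, "dz": 1.5, "gripper": -1}, {"rx": 0, "ry": 0, "rz": 0, "dx": 0, "dy": 0, "dz": 1.5, "gripper": -1}, {"rx": 0, "ry": 0, "rz": 0, "dx": 0, "dy": 0, "dz": 0, "gripper": -1}, {"rx": 0, "ry": 0, "rz": 0, "dx": 3, "dy": 0, "dz": 0, "gripper": -1}, {"rx": 0, "ry": 0, "rz": 0, "dx": 6, "dy": 0, "dz": 0, "gripper": -1}, {"rx": 0, "ry": 0, "rz": 0, "dx": 8, "dy": 0, "dz": 0, "gripper": -1}, {"rx": 0, "ry": 0, "rz": 0, "dx": 8, "dy": 0, "dz": 0, "gripper": -1}, {"rx": 0, "ry": 0, "rz": 0, "dx": 8, "dy": 0, "dz": 0, "gripper": -1}, {"rx": 0, "ry": 0, "rz": 0, "dx": 8, "dy": 0, "dz": 0, "gripper": -1}, {"rx": 0, "ry": 0, "rz": 0, "dx": 8, "dy": 0, "dz": 0, "gripper": -1}, {"rx": 0, "ry": 0, "rz": 0, "dx": 8, "dy": 0, "dz": 0, "gripper": -1}])

```text
clock: 10.28
tcp_pos: [0.6032, -0.1869, 0.1482]
orientation: [-3.098, -0.519, 0.0]
contact_force: [-2.6, -1.4, 3.1]
grip_width: 0.0185
gripper_force: 108.7
```

```bash
python3 -c "
from h import *
rel([.591+.047*.9455,-.191+.047*.3256,.1485],19)"
```

```text
t 10.275 tcp [ 0.6032 -0.1869  0.1482] yaw 19.03 tilt [-0.0003  0.0001] F [-2.6  -1.36  3.05] w 0.018538877517680758
shift [34.1 -0.1 -0.3] rz 0.03
```

Emit:
step_arm(moves=[{"rx": 0, "ry": 0, "rz": 0, "dx": 6, "dy": 0, "dz": 0, "gripper": -1}, {"rx": 0, "ry": 0, "rz": 0, "dx": 8, "dy": 0, "dz": 0, "gripper": -1}, {"rx": 0, "ry": 0, "rz": 0, "dx": 8, "dy": 0, "dz": 0, "gripper": -1}, {"rx": 0, "ry": 0, "rz": 0, "dx": 6, "dy": 0, "dz": 0, "gripper": -1}, {"rx": 0, "ry": 0, "rz": 0, "dx": 3, "dy": 0, "dz": 0, "gripper": -1}, {"rx": 0, "ry": 0, "rz": 0, "dx": 2, "dy": 0, "dz": 0, "gripper": -1}, {"rx": 0, "ry": 0, "rz": 0, "dx": 0, "dy": 0, "dz": 0, "gripper": -1}])

```text
clock: 11.15
tcp_pos: [0.634, -0.1764, 0.1483]
orientation: [-3.098, -0.519, 0.0]
contact_force: [-3.4, -0.2, 2.9]
grip_width: 0.0185
gripper_force: 108.6
```

```bash
python3 -c "
from h import *
rel([.591+.047*.9455,-.191+.047*.3256,.1485],19)"
```

```text
t 11.15 tcp [ 0.634  -0.1764  0.1483] yaw 19.02 tilt [-0.0001  0.    ] F [-3.41 -0.19  2.9 ] w 0.018529992172677874
shift [ 1.6 -0.2 -0.2] rz 0.02
```

Emit:
step_arm(moves=[{"rx": 0, "ry": 0, "rz": 0, "dx": 0, "dy": 0, "dz": -1.5, "gripper": -1}, {"rx": 0, "ry": 0, "rz": 0, "dx": 0, "dy": 0, "dz": -1.5, "gripper": -1}, {"rx": 0, "ry": 0, "rz": 0, "dx": 0, "dy": 0, "dz": -1.5, "gripper": -1}, {"rx": 0, "ry": 0, "rz": 0, "dx": 0, "dy": 0, "dz": -1.5, "gripper": -1}, {"rx": 0, "ry": 0, "rz": 0, "dx": 0, "dy": 0, "dz": -4, "gripper": -1}, {"rx": 0, "ry": 0, "rz": 0, "dx": 0, "dy": 0, "dz": -10, "gripper": -1}, {"rx": 0, "ry": 0, "rz": 0, "dx": 0, "dy": 0, "dz": -10, "gripper": -1}, {"rx": 0, "ry": 0, "rz": 0, "dx": 0, "dy": 0, "dz": 0, "gripper": -1}, {"rx": 0, "ry": 0, "rz": 0, "dx": -8, "dy": 0, "dz": 0, "gripper": -1}, {"rx": 0, "ry": 0, "rz": 0, "dx": -15, "dy": 0, "dz": 0, "gripper": -1}, {"rx": 0, "ry": 0, "rz": 0, "dx": -20, "dy": 0, "dz": 0, "gripper": -1}, {"rx": 0, "ry": 0, "rz": 0, "dx": -20, "dy": 0, "dz": 0, "gripper": -1}, {"rx": 0, "ry": 0, "rz": 0, "dx": -18, "dy": 0, "dz": 0, "gripper": -1}, {"rx": 0, "ry": 0, "rz": 0, "dx": -10, "dy": 0, "dz": 0, "gripper": -1}, {"rx": 0, "ry": 0, "rz": 0, "dx": 0, "dy": 0, "dz": 0, "gripper": -1}, {"rx": 0, "ry": 0, "rz": 0, "dx": 0, "dy": 0, "dz": 0, "gripper": -1}])

```text
clock: 13.15
tcp_pos: [0.5487, -0.2057, 0.1785]
orientation: [-3.098, -0.52, -0.002]
contact_force: [0.1, 0.2, -3.4]
grip_width: 0.0187
gripper_force: 107.9
```

```bash
python3 -c "
from h import *
rel([.5485,-.2057,.1485],19)
a=r.grab_frame('side')[120:260,240:460]
cv2.imwrite('pics/s3.png',cv2.resize(a,None,fx=2,fy=2))"
```

```text
t 13.15 tcp [ 0.5487 -0.2057  0.1785] yaw 19.06 tilt [0.001  0.0002] F [ 0.12  0.24 -3.4 ] w 0.018659074797264485
shift [-0.2 -0.1 30. ] rz 0.06
```

View pics/s3.png

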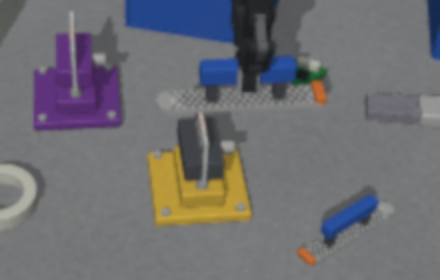

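The file is still level in the grip and clear of the plate, with its nose at about (168,100). Now the second stroke.

Emit:
step_arm(moves=[{"rx": 0, "ry": 0, "rz": 0, "dx": 0, "dy": 0, "dz": 10, "gripper": -1}, {"rx": 0, "ry": 0, "rz": 0, "dx": 0, "dy": 0, "dz": 8, "gripper": -1}, {"rx": 0, "ry": 0, "rz": 0, "dx": 0, "dy": 0, "dz": 4, "gripper": -1}, {"rx": 0, "ry": 0, "rz": 0, "dx": 0, "dy": 0, "dz": 2, "gripper": -1}, {"rx": 0, "ry": 0, "rz": 0, "dx": 0, "dy": 0, "dz": 2, "gripper": -1}, {"rx": 0, "ry": 0, "rz": 0, "dx": 0, "dy": 0, "dz": 2, "gripper": -1}, {"rx": 0, "ry": 0, "rz": 0, "dx": 0, "dy": 0, "dz": 2, "gripper": -1}, {"rx": 0, "ry": 0, "rz": 0, "dx": 0, "dy": 0, "dz": 0, "gripper": -1}, {"rx": 0, "ry": 0, "rz": 0, "dx": 0, "dy": 0, "dz": 0, "gripper": -1}, {"rx": 0, "ry": 0, "rz": 0, "dx": 0, "dy": 0, "dz": 0, "gripper": -1}])

```text
clock: 14.45
tcp_pos: [0.5481, -0.206, 0.1485]
orientation: [3.098, 0.519, 0.001]
contact_force: [-0.8, 2.5, 2.9]
grip_width: 0.0183
gripper_force: 108.7
```

```bash
python3 -c "
from h import *
rel([.5485,-.2057,.1483],19)"
```

```text
t 14.45 tcp [ 0.5481 -0.206   0.1485] yaw 19.03 tilt [ 0.0005 -0.    ] F [-0.79  2.47  2.9 ] w 0.01829233797740048
shift [ 0.4 -0.2  0.2] rz 0.03
```

Emit:
step_arm(moves=[{"rx": 0, "ry": 0, "rz": 0, "dx": 3, "dy": 0, "dz": 0, "gripper": -1}, {"rx": 0, "ry": 0, "rz": 0, "dx": 6, "dy": 0, "dz": 0, "gripper": -1}, {"rx": 0, "ry": 0, "rz": 0, "dx": 8, "dy": 0, "dz": 0, "gripper": -1}, {"rx": 0, "ry": 0, "rz": 0, "dx": 8, "dy": 0, "dz": 0, "gripper": -1}, {"rx": 0, "ry": 0, "rz": 0, "dx": 8, "dy": 0, "dz": 0, "gripper": -1}, {"rx": 0, "ry": 0, "rz": 0, "dx": 8, "dy": 0, "dz": 0, "gripper": -1}, {"rx": 0, "ry": 0, "rz": 0, "dx": 8, "dy": 0, "dz": 0, "gripper": -1}, {"rx": 0, "ry": 0, "rz": 0, "dx": 8, "dy": 0, "dz": 0, "gripper": -1}, {"rx": 0, "ry": 0, "rz": 0, "dx": 8, "dy": 0, "dz": 0, "gripper": -1}, {"rx": 0, "ry": 0, "rz": 0, "dx": 8, "dy": 0, "dz": 0, "gripper": -1}, {"rx": 0, "ry": 0, "rz": 0, "dx": 8, "dy": 0, "dz": 0, "gripper": -1}, {"rx": 0, "ry": 0, "rz": 0, "dx": 6, "dy": 0, "dz": 0, "gripper": -1}, {"rx": 0, "ry": 0, "rz": 0, "dx": 3, "dy": 0, "dz": 0, "gripper": -1}, {"rx": 0, "ry": 0, "rz": 0, "dx": 2, "dy": 0, "dz": 0, "gripper": -1}, {"rx": 0, "ry": 0, "rz": 0, "dx": 0, "dy": 0, "dz": 0, "gripper": -1}])

```text
clock: 16.32
tcp_pos: [0.6349, -0.1761, 0.1483]
orientation: [-3.098, -0.519, 0.0]
contact_force: [-2.5, -0.8, 4.2]
grip_width: 0.0186
gripper_force: 108.7
```

```bash
python3 -c "
from h import *
rel([.591+.045*.9455,-.191+.045*.3256,.1483],19)"
```

```text
t 16.325 tcp [ 0.6349 -0.1761  0.1483] yaw 19.02 tilt [-0.0001  0.    ] F [-2.51 -0.81  4.19] w 0.018592944192785517
shift [-1.3 -0.2 -0. ] rz 0.02
```

Emit:
step_arm(moves=[{"rx": 0, "ry": 0, "rz": 0, "dx": 0, "dy": 0, "dz": -1.5, "gripper": -1}, {"rx": 0, "ry": 0, "rz": 0, "dx": 0, "dy": 0, "dz": -1.5, "gripper": -1}, {"rx": 0, "ry": 0, "rz": 0, "dx": 0, "dy": 0, "dz": -1.5, "gripper": -1}, {"rx": 0, "ry": 0, "rz": 0, "dx": 0, "dy": 0, "dz": -1.5, "gripper": -1}, {"rx": 0, "ry": 0, "rz": 0, "dx": 0, "dy": 0, "dz": -6, "gripper": -1}, {"rx": 0, "ry": 0, "rz": 0, "dx": 0, "dy": 0, "dz": -15, "gripper": -1}, {"rx": 0, "ry": 0, "rz": 0, "dx": 0, "dy": 0, "dz": -15, "gripper": -1}, {"rx": 0, "ry": 0, "rz": 0, "dx": -12, "dy": -15, "dz": 0, "gripper": -1}, {"rx": 0, "ry": 0, "rz": 0, "dx": -17, "dy": -35, "dz": 0, "gripper": -1}, {"rx": 0, "ry": 0, "rz": 0, "dx": -17, "dy": -40, "dz": 0, "gripper": -1}, {"rx": 0, "ry": 0, "rz": 0, "dx": -17, "dy": -40, "dz": 0, "gripper": -1}, {"rx": 0, "ry": 0, "rz": 0, "dx": -17, "dy": -40, "dz": 0, "gripper": -1}, {"rx": 0, "ry": 0, "rz": 0, "dx": -12, "dy": -40, "dz": 0, "gripper": -1}, {"rx": 0, "ry": 0, "rz": 0, "dx": -7, "dy": -30, "dz": 0, "gripper": -1}, {"rx": 0, "ry": 0, "rz": 0, "dx": -4, "dy": -17, "dz": 0, "gripper": -1}, {"rx": 0, "ry": 0, "rz": 5, "dx": 0, "dy": 0, "dz": 0, "gripper": -1}, {"rx": 0, "ry": 0, "rz": 5, "dx": 0, "dy": 0, "dz": 0, "gripper": -1}, {"rx": 0, "ry": 0, "rz": 5, "dx": 0, "dy": 0, "dz": 0, "gripper": -1}, {"rx": 0, "ry": 0, "rz": 0, "dx": 0, "dy": 0, "dz": 0, "gripper": -1}])

```text
clock: 18.7
tcp_pos: [0.4545, 0.033, 0.1909]
orientation: [3.139, 0.11, 0.002]
contact_force: [-0.0, -0.4, -3.1]
grip_width: 0.0181
gripper_force: 107.9
```

```bash
python3 -c "
from h import *
rel([.4535,.0335,.0486],4)"
```

```text
t 18.7 tcp [0.4545 0.033  0.1909] yaw 4.02 tilt [ 0.0013 -0.0001] F [-0.03 -0.37 -3.1 ] w 0.01814285509468473
shift [ -1.1  -0.6 142.3] rz 0.02
```

Now I'll lower gently to just above contact and creep down.

Emit:
step_arm(moves=[{"rx": 0, "ry": 0, "rz": 0, "dx": 0, "dy": 0, "dz": 15, "gripper": -1}, {"rx": 0, "ry": 0, "rz": 0, "dx": 0, "dy": 0, "dz": 25, "gripper": -1}, {"rx": 0, "ry": 0, "rz": 0, "dx": 0, "dy": 0, "dz": 30, "gripper": -1}, {"rx": 0, "ry": 0, "rz": 0, "dx": 0, "dy": 0, "dz": 25, "gripper": -1}, {"rx": 0, "ry": 0, "rz": 0, "dx": 0, "dy": 0, "dz": 18, "gripper": -1}, {"rx": 0, "ry": 0, "rz": 0, "dx": 0, "dy": 0, "dz": 10, "gripper": -1}, {"rx": 0, "ry": 0, "rz": 0, "dx": 0, "dy": 0, "dz": 8, "gripper": -1}, {"rx": 0, "ry": 0, "rz": 0, "dx": 0, "dy": 0, "dz": 4, "gripper": -1}, {"rx": 0, "ry": 0, "rz": 0, "dx": 0, "dy": 0, "dz": 3, "gripper": -1}, {"rx": 0, "ry": 0, "rz": 0, "dx": 0, "dy": 0, "dz": 2, "gripper": -1}, {"rx": 0, "ry": 0, "rz": 0, "dx": 0, "dy": 0, "dz": 1, "gripper": -1}, {"rx": 0, "ry": 0, "rz": 0, "dx": 0, "dy": 0, "dz": 1, "gripper": -1}, {"rx": 0, "ry": 0, "rz": 0, "dx": 0, "dy": 0, "dz": 0, "gripper": -1}, {"rx": 0, "ry": 0, "rz": 0, "dx": 0, "dy": 0, "dz": 0, "gripper": -1}])

```text
clock: 20.45
tcp_pos: [0.454, 0.0334, 0.0486]
orientation: [-3.14, -0.11, -0.001]
contact_force: [-1.7, 0.5, 3.1]
grip_width: 0.0182
gripper_force: 108.5
```

```bash
python3 -c "
from h import *
rel([.4535,.0335,.0486],4)
cv2.imwrite('pics/s4.png',cv2.resize(r.grab_frame('side')[230:370,280:480],None,fx=3,fy=3))"
```

```text
t 20.45 tcp [0.454  0.0334 0.0486] yaw 4.02 tilt [0.0004 0.    ] F [-1.73  0.49  3.1 ] w 0.018233043003416122
shift [-0.5 -0.2 -0. ] rz 0.02
```

View pics/s4.png

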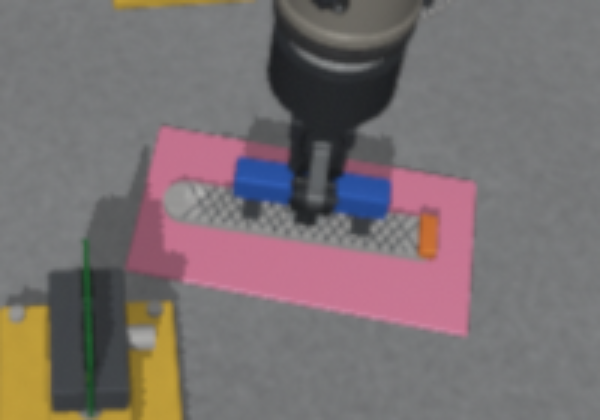

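The file lies flat in the middle of the mat and the force confirms contact. I'll open and withdraw straight up.

Emit:
step_arm(moves=[{"rx": 0, "ry": 0, "rz": 0, "dx": 0, "dy": 0, "dz": 0, "gripper": 0}, {"rx": 0, "ry": 0, "rz": 0, "dx": 0, "dy": 0, "dz": 0, "gripper": 1}, {"rx": 0, "ry": 0, "rz": 0, "dx": 0, "dy": 0, "dz": 0, "gripper": 1}, {"rx": 0, "ry": 0, "rz": 0, "dx": 0, "dy": 0, "dz": 0, "gripper": 1}, {"rx": 0, "ry": 0, "rz": 0, "dx": 0, "dy": 0, "dz": 0, "gripper": 1}, {"rx": 0, "ry": 0, "rz": 0, "dx": 0, "dy": 0, "dz": 0, "gripper": 1}, {"rx": 0, "ry": 0, "rz": 0, "dx": 0, "dy": 0, "dz": -10, "gripper": 1}, {"rx": 0, "ry": 0, "rz": 0, "dx": 0, "dy": 0, "dz": -20, "gripper": 1}, {"rx": 0, "ry": 0, "rz": 0, "dx": 0, "dy": 0, "dz": -30, "gripper": 1}, {"rx": 0, "ry": 0, "rz": 0, "dx": 0, "dy": 0, "dz": -40, "gripper": 1}, {"rx": 0, "ry": 0, "rz": 0, "dx": 0, "dy": 0, "dz": -40, "gripper": 1}, {"rx": 0, "ry": 0, "rz": 0, "dx": 0, "dy": 0, "dz": -20, "gripper": 1}, {"rx": 0, "ry": 0, "rz": 0, "dx": 0, "dy": 0, "dz": 0, "gripper": 1}, {"rx": 0, "ry": 0, "rz": 0, "dx": 0, "dy": 0, "dz": 0, "gripper": 1}])

```text
clock: 22.25
tcp_pos: [0.4532, 0.0331, 0.2078]
orientation: [3.139, 0.11, -0.001]
contact_force: [0.2, -0.4, 0.3]
grip_width: 0.0853
gripper_force: 0.0
```

```bash
python3 -c "
from h import *
rel([.4535,.0335,.0486],4)
cv2.imwrite('pics/s5.png',cv2.resize(r.grab_frame('side')[200:370,280:480],None,fx=3,fy=3))"
```

```text
t 22.25 tcp [0.4532 0.0331 0.2078] yaw 4.02 tilt [-0.0009 -0.0002] F [ 0.17 -0.43  0.25] w 0.085312269282215
shift [  0.5  -0.4 159.2] rz 0.02
```

View pics/s5.png

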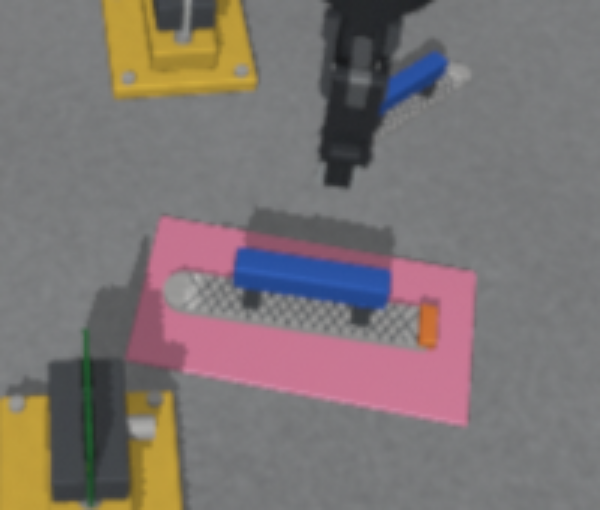

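The file lies flat in the middle of the mat and the gripper is clear of it.

```bash
python3 -c "
from h import *
print(r.hand_in())"
```

```text
the job is handed in; nothing more can be done
None
```

I made two forward strokes on the aluminium plate with the file lifted clear on the return, laid it flat on the middle of the pink mat and handed the job in at about 22 s; the hand-in gave no verdict.

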